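Snap the drill and tap cases shut on the workshop bench

ROBOT

A 6-joint arm with a two-finger parallel gripper is mounted at the origin on the work surface. World frame = base frame: x ahead of the robot, y to its left, z up, the work surface at z = 0. Lengths are in mm, angles in rad, forces in N, time in s.
With the tool pointing down it reaches from about 275 to 1000 mm from the base axis. Payload 8.4 kg.
Tool frame: the origin (TCP) lies on the mounting face of the last link; the fingertips stand 173 mm ahead of it and the grasp point (between the pads) lies 155 mm ahead of it; z points along the fingers, y is the direction in which the jaws open and shut (so a half turn about z gives the same grasp; the last joint's range is limited). The gripper opens to 85 mm and grips with 20 to 120 N. Pads are 22 mm wide; open, the fingers measure 114 mm over their backs; the gripper's body (76 mm by 85 mm) begins 54 mm behind the grasp point. The pads swing forward as they close: fully open they stand 13 mm farther back than shut.
Start: joints at [-0.002, 0.353, 1.633, -0, 1.155, -0.002], TCP at [625.004, -0, 404.681] pointing down, gripper open.
Joint ranges: [-2.63, 2.63], [-0.92, 2.1], [0.06, 2.66], [-1.3, 4.44], [0, 2.69], [-3.02, 3.02]. Speed limits (rad/s): [2.22, 2.22, 2.79, 3.14, 3.14, 3.14].

INTERFACE

Orientations are given as [roll, pitch, yaw] about the fixed x, y, z axes, in that order (R = Rz(yaw) Ry(pitch) Rx(roll)).
In Python, from rig import readout, imaging, ticket gives the robot as it stands.
- The arm moves only by the tool step_arm, never from a script. Its argument "deltas" is a list of rows, each an object with "translation": the shift along the tool's x, y, z in cm, a list of three; "rot": the turn, a rotation vector about the tool's x, y, z in rad, a list of three. In form: [{"translation": [x, y, z], "rot": [rx, ry, rz]}, ...]. A call has 1 to 8 rows; each row is the pose to reach, as a shift and turn from the pose commanded when the call began, along the tool's axes at that moment; what a row does not reach only later rows make up. A row lasts 1/8 s, in which the tool goes at most 62.5 mm and 10.7 degrees, less where a joint would pass 70% of its speed; a pose out of reach is approached as far as the arm can. A call with a gripper value outside its range is refused whole. "grip" is the closure in counts, from 0 (fully open) to 255 (shut), set as the call begins (left out, the last holds). The fingers move at their own pace and stop on an object; "squeeze" is the grip in N (left out, the last holds). Time passes only in rows, so rows that repeat a pose let the fingers close. It gives the time, the measured TCP pose, the force and the opening at its end, in the units of the state.
- readout.sense(): the state, without advancing time (a new reading comes with each control period).
- imaging.grab_frame(name): name is "scene" or "side" or "wrist"; returns a dict with "image" (384x512x3 uint8, red, green, blue), "camera_matrix" (3x3 intrinsics, pixels), "world_to_cam" (4x4, takes a point from world to camera coordinates). Camera axes: x right, y up, looking along -z (the intrinsics and any distortion apply to the point x, -y, -z); pixel columns grow to the right and rows downward; lengths in mm; the calibration is good to about 2 mm. A picture is of the moment at which its call begins. There is no depth.
- ticket.sign_off(): hands the job in, once; it reports no verdict.
The state is a dict: "clock": time; "qpos": joint angles; "qvel": joint speeds; "joint_efforts": joint torques, N m; "eef_pos": TCP position; "tcp_rot": TCP orientation; "contact_force": force on the tool from outside, world axes, zero at the start; "wrist_torque": the same for the moment, N m; "opening": opening from 0.0 (shut) to 1.0 (fully open).
Only numpy, scipy, OpenCV 4.12 (cv2) and the standard library are available. Lean on these libraries where they do the work, as an engineer would, in place of code of your own. Each camera call takes 0.05 s, during which the arm holds its last target.

TASK

Tidy the bench: close the blue drill case and the green tap case by pressing each lid down from above until its catch snaps and holds it fully shut. The red bit case is still in use, so leave its lid standing open just as it is.

Things in the scene. Friction and masses are not known exactly. Their poses are not given: they have to be found in the camera images.
- blue_case_press (a point): Lid of the BLUE case (drills), to be shut: plate 112 deep x 130 x 12 mm, hinged on the tray's back edge away from the robot, free edge (steel tongue) up and facing the robot. Point: top face, mid-width, 90 mm from hinge, 22 from free edge. Axes turn with the lid: x along it to the hinge, y along the hinge, z out of the top face; hinge line at +90 mm x, -12 mm z, always 40 mm above the bench.
- green_case_press (a point): Same point on the like lid of the GREEN case (taps), to be shut. All lids start 0.45 to 0.75 rad from level (z axis from upright); shut, the top face is level, 52 mm above the bench. A light spring lifts a lid again unless pressed past its front catch, which yields over the last 14 mm at 4 to 5 N on the free edge (9 N half-way along), then holds the lid on a stop.
- red_case_press (a point): Same point on the like lid of the RED case (bits), to be left standing open. The cases (trays 110 mm deep, 130 wide, 40 high) are fixed to the bench in a row across it in any order, with a YELLOW one, already shut, centres 0.19 m or more apart, each turned up to 0.25 rad. A steel catch stands 22 mm out from the middle of each tray's front, no higher than the tray.
There are look-alikes about, which are no part of the job. What is meant by the part that bears red_case_press is not brown, purple or white, and is the larger of those in its own colour.

How it is judged (in metres and radians):
At the end, for the whole second after the job is handed in: The blue and the green lid are held shut by their catches (within 0.1 rad of level, released), and the red lid still stands open (more than 0.3 rad) (angle between each of blue_case_press, green_case_press's own z axis and vertical below 0.1 rad and angle between red_case_press's own z axis and vertical above 0.3 rad); the robot touches nothing.
It fails at once if the red case's lid is moved (its point by more than 20 mm) (distance of red_case_press from where it was at the start of the episode above 0.02 m).
It also fails if it takes over 42 s, if anything falls off the work surface, if the arm or the gripper's body presses on something with over 40 N, if the wrist force passes 120 N, or if a joint passes its speed limit or range.

## Working session

There is one attempt and no reset: what is moved stays moved. The work goes in short steps, Python scripts to look and compute and a tool call to move; the robot and the scene stay as the last step left them, time stands still between calls to the robot, and variables do not carry over. Pictures are saved under pics/ and viewed, and the job is handed in when it is done.

Besides the shell and the picture viewer there is one more tool, called after ">>>" by a JSON object that holds its "fn" and its "kwargs", one argument or row to a line. step_arm: Moves the arm, as the interface text tells. Its arguments: {"type":"object","properties":{"deltas":{"type":"array","items":{"type":"object","properties":{"translation":{"type":"array","items":{"type":"number"}},"rot":{"type":"array","items":{"type":"number"}}}}},"grip":{"type":"number"},"squeeze":{"type":"number"}},"required":["deltas"]}

```bash
mkdir -p pics
cat > h.py <<'E'
import numpy as np,cv2
from rig import readout,imaging,ticket
def grab(n,fn):
    f=imaging.grab_frame(n); cv2.imwrite('pics/'+fn,cv2.cvtColor(f['image'],cv2.COLOR_RGB2BGR)); np.savez('pics/'+fn[:-4]+'.npz',**{k:f[k] for k in('image','camera_matrix','world_to_cam')}); return f
def ld(fn): return dict(np.load('pics/'+fn))
def ray(f,u,v):
    K=f['camera_matrix'];T=f['world_to_cam'];R=T[:3,:3]
    d=np.linalg.inv(K)@[u,v,1]; d=R.T@(d*[1,-1,-1]); c=-R.T@T[:3,3]; return c,d/np.linalg.norm(d)
def onz(f,u,v,z):
    c,d=ray(f,u,v); return c+d*(z-c[2])/d[2]
def proj(f,p):
    T=f['world_to_cam'];q=T[:3,:3]@p+T[:3,3];q=f['camera_matrix']@(q*[1,-1,-1]);return q[:2]/q[2]
def tri(f,a,g,b):
    c1,d1=ray(f,*a);c2,d2=ray(g,*b);s=np.linalg.lstsq(np.c_[d1,-d2],c2-c1,rcond=None)[0]
    p,q=c1+s[0]*d1,c2+s[1]*d2;return (p+q)/2,np.linalg.norm(p-q)
E
python3 - <<'E'
from h import *
np.set_printoptions(suppress=True,precision=3)
for n in('scene','side','wrist'):
    f=grab(n,n+'0.png'); T=f['world_to_cam'];print(n,-T[:3,:3].T@T[:3,3],T[:3,:3][2])
    print({k:f[k] for k in f if k not in('image','camera_matrix','world_to_cam')})
print(readout.sense())
E
```

```text
scene [1218.166   20.799  855.866] [0.712 0.019 0.702]
{}
side [ -77.394 -611.979  715.526] [-0.477 -0.595  0.647]
{}
wrist [624.594  75.127 374.237] [0.002 0.3   0.954]
{}
{'clock': 0.15, 'qpos': array([-0.002,  0.353,  1.634,  0.   ,  1.155, -0.002]), 'qvel': array([ 0.   , -0.001, -0.002, -0.   ,  0.001, -0.001]), 'joint_efforts': array([ -0.001, -60.564, -34.234,  -0.   ,   0.006,  -0.   ]), 'eef_pos': array([624.838,   0.016, 404.164]), 'tcp_rot': array([-3.141, -0.   ,  1.571]), 'contact_force': array([0.577, 0.497, 0.004]), 'wrist_torque': array([ 0.038, -0.048,  0.004]), 'opening': 0.9977332100506808}
```

View pics/scene0.png

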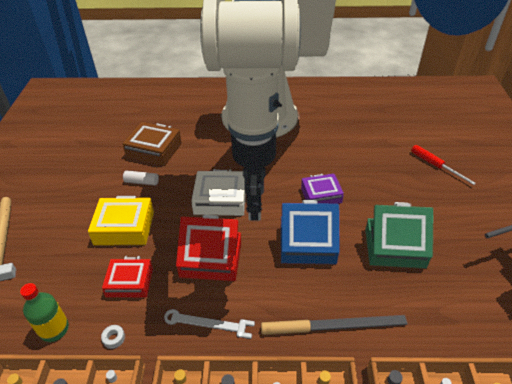

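View pics/side0.png

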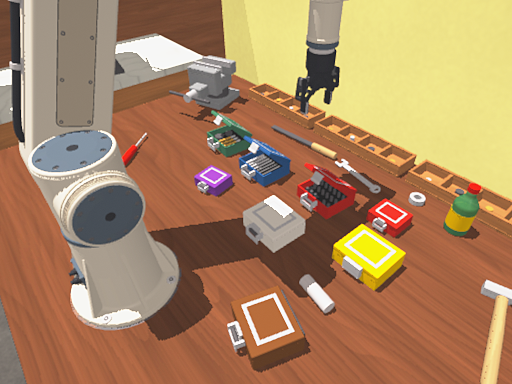

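View pics/wrist0.png

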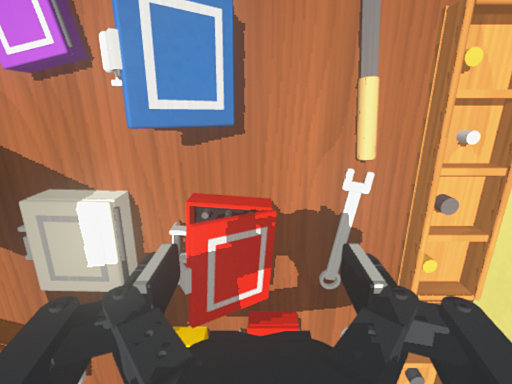

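Image 0: red lid (scene 210,245), small red look-alike (128,277), blue (310,233), green (402,237), shut yellow (121,220), with grey, purple and brown decoys. Next, a crop of the candidates.

Run:
```python
from h import *
a=cv2.imread('pics/scene0.png')[190:275,265:445]; b=cv2.imread('pics/side0.png')[100:220,190:370]
a=cv2.resize(a,None,fx=4.2,fy=3.5,interpolation=cv2.INTER_CUBIC) if 0 else cv2.resize(a,(756,357),interpolation=cv2.INTER_CUBIC)
cv2.imwrite('pics/cropA.png',a); cv2.imwrite('pics/cropB.png',cv2.resize(b,(720,480),interpolation=cv2.INTER_CUBIC))
```

```text
(no output)
```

View pics/cropA.png

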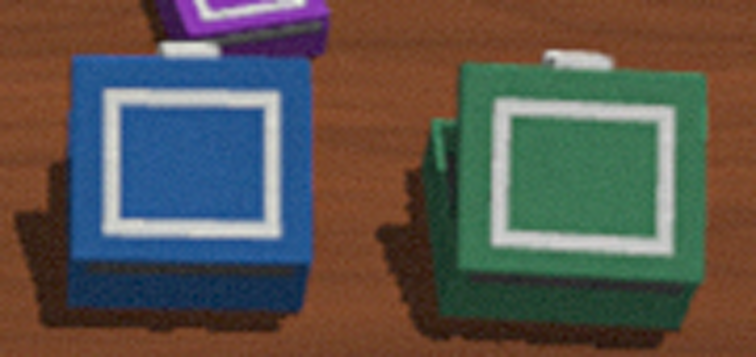

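View pics/cropB.png

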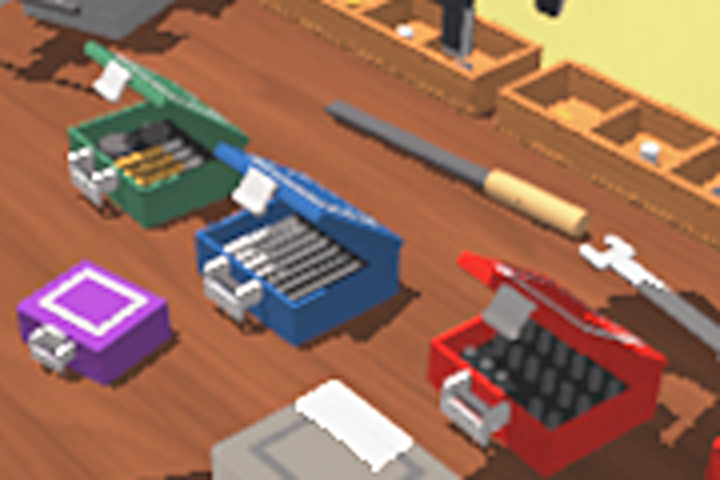

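Crops: blue and green are open with their tongues toward the robot, and the large red one stands open too. I'm taking the lid-top quads from the crop (corner pixels as listed) and solving them with PnP.

Run:
```python
from h import *
np.set_printoptions(suppress=True,precision=2)
f=ld('scene0.npz');K=f['camera_matrix'];T=f['world_to_cam']
Q={'blue':[(72,57),(311,57),(305,265),(68,262)],'green':[(460,65),(705,73),(700,282),(458,270)]}
# lid frame: x to hinge, y along hinge. TL in picture = free edge, -y world side
O=np.array([[-22,-65,0],[-22,65,0],[90,65,0],[90,-65,0]],float)
O=O*[1,1,1]
for n,q in Q.items():
    px=np.array(q,float)/4.2+[265,190]
    ok,rv,tv,err=cv2.solvePnPGeneric(O,px,K,None,flags=cv2.SOLVEPNP_IPPE)
    for r,t,e in zip(rv,tv,err):
        R=cv2.Rodrigues(r)[0];F=np.diag([1,-1,-1]);Rw=T[:3,:3].T@F@R;p=T[:3,:3].T@(F@t.ravel()-T[:3,3])
        h=p+Rw@[90,0,-12]; print(n,e,'p',p,'hinge',h,'z',Rw[:,2],'tilt',np.arccos(Rw[2,2]),'yaw',np.arctan2(Rw[1,0],Rw[0,0]))
    # hinge edge rays at z~50
    print('  back corners z=49:',onz(f,*px[3],49),onz(f,*px[2],49), np.linalg.norm(onz(f,*px[3],49)-onz(f,*px[2],49)))
```

```text
blue [0.22] p [529.81 122.23 105.76] hinge [580.49 119.26  30.49] z [0.75 0.1  0.66] tilt 0.852719387885539 yaw -0.029495537363109177
blue [0.38] p [523.24 121.54  99.36] hinge [592.35 120.91  40.48] z [ 0.51 -0.29  0.81] tilt 0.629306986190809 yaw -0.054494918329150197
  back corners z=49: [596.75  55.68  49.  ] [598.47 181.76  49.  ] 126.09085658341317
green [0.23] p [523.76 335.6   89.85] hinge [583.64 332.4   21.68] z [ 0.66 -0.04  0.75] tilt 0.7167515118777246 yaw -0.05353288040876497
green [0.48] p [523.34 333.75  89.51] hinge [584.85 336.3   22.77] z [ 0.54 -0.52  0.66] tilt 0.8528338992181346 yaw -0.05497121712787152
  back corners z=49: [601.6  262.32  49.  ] [609.18 387.8   49.  ] 125.70850511969061
```

>>> {"fn": "step_arm", "kwargs": {
  "deltas": [
    {"translation": [4,-3.2,0],"rot": [0,0,0]},
    {"translation": [8,-6.5,1],"rot": [0,0,0]},
    {"translation": [11.9,-9.7,3],"rot": [0,0,0]},
    {"translation": [11.9,-9.7,6],"rot": [0,0,0]},
    {"translation": [11.9,-9.7,8],"rot": [0,0,0]},
    {"translation": [11.9,-9.7,8],"rot": [0,0,0]},
    {"translation": [11.9,-9.7,8],"rot": [0,0,0]},
    {"translation": [11.9,-9.7,8],"rot": [0,0,0]}
  ],
  "grip": 255
}}

```text
clock: 1.15
eef_pos: [528.4, 118.9, 325.6]
tcp_rot: [3.14, -0.0, 1.571]
contact_force: [0.0, 0.0, 0.1]
opening: 0.0
```

Run:
```python
from h import *
grab('wrist','wrist1.png');f=grab('side','side1.png');cv2.imwrite('pics/side1c.png',cv2.resize(cv2.imread('pics/side1.png')[60:220,190:370],(720,600)))
```

```text
(no output)
```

View pics/wrist1.png

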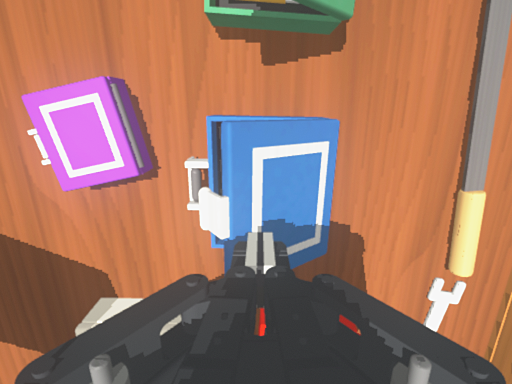

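View pics/side1c.png

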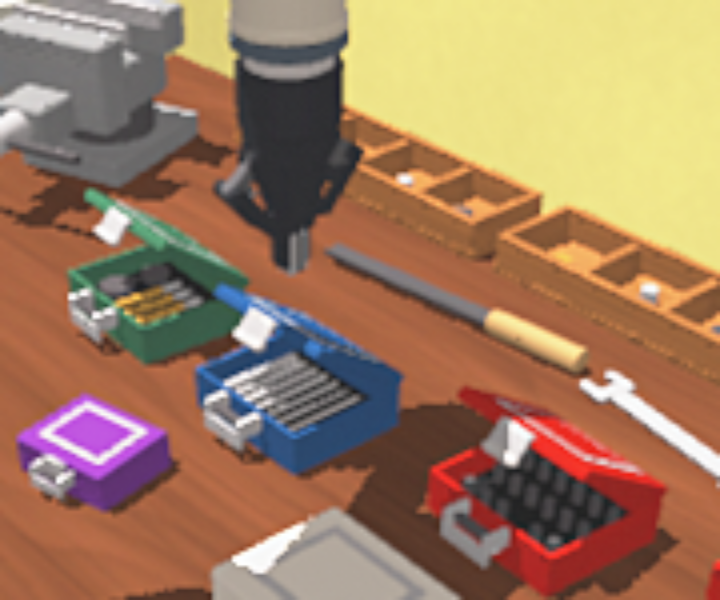

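The wrist view shows the finger over the blue lid (free edge about u=228, hinge edge about u=337). I'll check the hinge position there, then press.

Run:
```python
from h import *
f=ld('wrist1.npz')
print(onz(f,338,120,49),onz(f,325,255,49)); print('tray front L',onz(f,209,117,40), 'free corner z100',onz(f,224,122,100))
g=ld('wrist0.npz');print(onz(g,233,126,49),onz(g,233,5,49))
```

```text
[595.70994817 182.42363911  49.        ] [593.71617812  51.54592773  49.        ]
tray front L [483.31373384 184.59584401  40.        ] free corner z100 [503.95135192 183.51633275 100.        ]
[593.24723901  53.05535038  49.        ] [596.68568582 172.30137025  49.        ]
```

>>> {"fn": "step_arm", "kwargs": {
  "deltas": [
    {"translation": [0,0,1.5],"rot": [0,0,0]},
    {"translation": [0,0,3],"rot": [0,0,0]},
    {"translation": [0,0,4],"rot": [0,0,0]},
    {"translation": [0,0,5],"rot": [0,0,0]},
    {"translation": [0,0,5.5],"rot": [0,0,0]}
  ]
}}

```text
clock: 1.88
eef_pos: [527.9, 119.0, 268.8]
tcp_rot: [-3.141, 0.0, 1.571]
contact_force: [0.6, -0.1, -0.3]
opening: -0.002
```

>>> {"fn": "step_arm", "kwargs": {
  "deltas": [
    {"translation": [0,-0.3,1],"rot": [0,0,0]},
    {"translation": [0,-0.6,2],"rot": [0,0,0]},
    {"translation": [0,-0.9,2.8],"rot": [0,0,0]},
    {"translation": [0,-1.2,3.4],"rot": [0,0,0]}
  ]
}}

```text
clock: 2.38
eef_pos: [515.8, 119.0, 235.2]
tcp_rot: [3.141, 0.0, 1.571]
contact_force: [0.9, 0.2, 3.5]
opening: 0.0
```

>>> {"fn": "step_arm", "kwargs": {
  "deltas": [
    {"translation": [0,-0.1,0.4],"rot": [0,0,0]},
    {"translation": [0,-0.2,0.8],"rot": [0,0,0]},
    {"translation": [0,-0.2,1.2],"rot": [0,0,0]},
    {"translation": [0,-0.2,1.4],"rot": [0,0,0]}
  ]
}}

```text
clock: 2.88
eef_pos: [514.0, 119.1, 224.2]
tcp_rot: [-3.141, 0.0, 1.571]
contact_force: [-15.9, -4.7, 58.0]
opening: 0.0
```

>>> {"fn": "step_arm", "kwargs": {
  "deltas": [
    {"translation": [0,0,-2],"rot": [0,0,0]},
    {"translation": [0,0,-6],"rot": [0,0,0]},
    {"translation": [3,0.5,-10],"rot": [0,0,0]},
    {"translation": [8,1,-10],"rot": [0,0,0]},
    {"translation": [12,1.5,-10],"rot": [0,0,0]},
    {"translation": [12,2.2,-10],"rot": [0,0,0]},
    {"translation": [12,2.2,-10],"rot": [0,0,0]}
  ]
}}

```text
clock: 3.75
eef_pos: [536.1, 238.7, 321.2]
tcp_rot: [-3.141, 0.001, 1.571]
contact_force: [0.2, -0.7, -0.6]
opening: 0.0
```

Run:
```python
from h import *
grab('wrist','wrist2.png');f=grab('side','side2.png');cv2.imwrite('pics/side2c.png',cv2.resize(cv2.imread('pics/side2.png')[60:220,190:370],(720,600)))
```

```text
(no output)
```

View pics/wrist2.png

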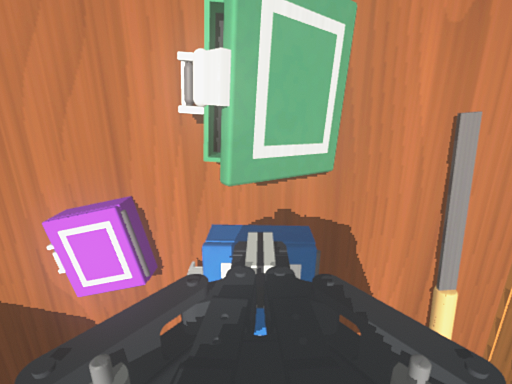

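View pics/side2c.png

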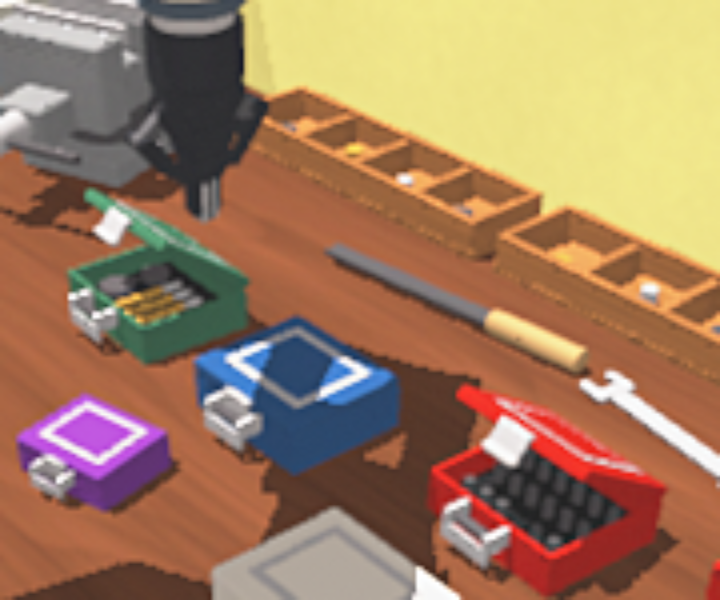

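Blue is shut (side crop 297,365). The wrist view shows green's lid: back edge (333,168) to (355,0), tongue at (210,77).

Run:
```python
from h import *
f=ld('wrist2.npz')
print(onz(f,333,170,49),onz(f,356,5,49),'front',onz(f,206,159,40),onz(f,206,3,40),'catch',onz(f,190,85,40), 'free edge',onz(f,225,180,110),onz(f,225,77,110))
```

```text
[600.67219792 259.06860352  49.        ] [607.85741764 386.04127281  49.        ] front [486.31707594 267.18621757  40.        ] [493.40741713 390.05478204  40.        ] catch [476.4349864  330.29700282  40.        ] free edge [512.11059876 265.88097102 110.        ] [514.49953976 330.2289566  110.        ]
```

>>> {"fn": "step_arm", "kwargs": {
  "deltas": [
    {"translation": [3,0,0],"rot": [0,0,0]},
    {"translation": [6,0,0],"rot": [0,0,0]},
    {"translation": [8.8,0,0],"rot": [0,0,0]},
    {"translation": [8.8,0,0],"rot": [0,0,0]},
    {"translation": [8.8,0,0],"rot": [0,0,0]}
  ]
}}

```text
clock: 4.47
eef_pos: [535.9, 325.9, 321.4]
tcp_rot: [-3.141, 0.001, 1.57]
contact_force: [0.5, -0.8, 0.7]
opening: -0.001
```

>>> {"fn": "step_arm", "kwargs": {
  "deltas": [
    {"translation": [0,0,2],"rot": [0,0,0]},
    {"translation": [0,0,3.5],"rot": [0,0,0]},
    {"translation": [0,0,5],"rot": [0,0,0]},
    {"translation": [0,-0.3,6],"rot": [0,0,0]},
    {"translation": [0.1,-0.7,7.2],"rot": [0,0,0]},
    {"translation": [0.1,-1.2,8.4],"rot": [0,0,0]},
    {"translation": [0.1,-1.2,8.8],"rot": [0,0,0]}
  ]
}}

```text
clock: 5.35
eef_pos: [523.3, 328.2, 233.2]
tcp_rot: [-3.14, 0.0, 1.571]
contact_force: [-3.1, -0.1, 6.4]
opening: 0.001
```

>>> {"fn": "step_arm", "kwargs": {
  "deltas": [
    {"translation": [0,-0.1,0.4],"rot": [0,0,0]},
    {"translation": [0,-0.2,0.7],"rot": [0,0,0]},
    {"translation": [0,-0.2,0.9],"rot": [0,0,0]},
    {"translation": [0,-0.2,0.9],"rot": [0,0,0]}
  ]
}}

```text
clock: 5.85
eef_pos: [521.9, 328.0, 225.3]
tcp_rot: [-3.141, 0.0, 1.571]
contact_force: [-3.6, -1.3, 9.2]
opening: 0.001
```

>>> {"fn": "step_arm", "kwargs": {
  "deltas": [
    {"translation": [0,0,0.2],"rot": [0,0,0]},
    {"translation": [0,0,0.3],"rot": [0,0,0]},
    {"translation": [0,0,0.4],"rot": [0,0,0]}
  ]
}}

```text
clock: 6.22
eef_pos: [522.0, 328.1, 224.5]
tcp_rot: [-3.142, -0.0, 1.571]
contact_force: [-15.1, -8.2, 48.4]
opening: -0.0
```

>>> {"fn": "step_arm", "kwargs": {
  "deltas": [
    {"translation": [0,0,-2],"rot": [0,0,0]},
    {"translation": [0,0,-6],"rot": [0,0,0]},
    {"translation": [0,0,-10],"rot": [0,0,0]},
    {"translation": [0,-2,-14],"rot": [0,0,0]},
    {"translation": [0,-4,-16],"rot": [0,0,0]},
    {"translation": [0,-6,-16],"rot": [0,0,0]},
    {"translation": [0,-6,-16],"rot": [0,0,0]}
  ]
}}

```text
clock: 7.1
eef_pos: [460.6, 327.8, 379.8]
tcp_rot: [-3.14, 0.001, 1.572]
contact_force: [0.6, -0.1, 0.1]
opening: -0.002
```

Run:
```python
from h import *
grab('scene','scene3.png');f=grab('side','side3.png');cv2.imwrite('pics/side3c.png',cv2.resize(cv2.imread('pics/side3.png')[60:220,190:370],(720,600)))
```

```text
(no output)
```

View pics/scene3.png

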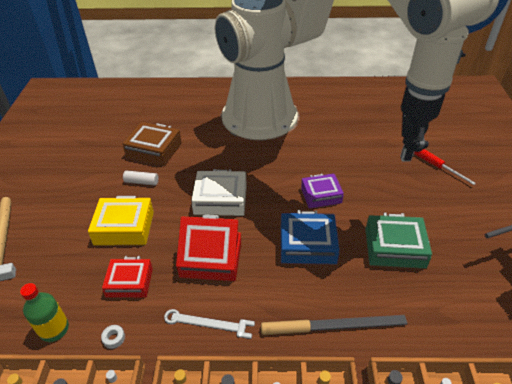

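View pics/side3c.png

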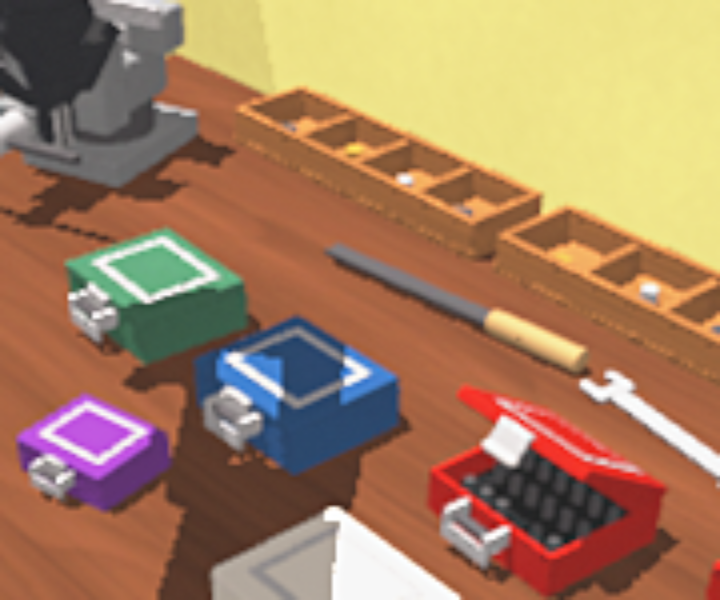

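The blue (310,237) and green (398,241) lids lie flush and stay shut after release. Red (210,247) is open as before, and the arm is clear of everything. Handing in.

Run:
```python
from h import *
s=readout.sense();print(s['clock'],s['contact_force'],abs(s['qvel']).max());print(ticket.sign_off())
```

```text
7.2 [ 0.23777847  0.22561142 -0.3604901 ] 0.013010686325042356
the job is handed in; nothing more can be done
None
```

I pressed the blue and green lids shut from above with the closed fingers, let go, moved the arm clear and handed the job in at 7.2 s. I pushed each lid until it reached its stop; the highest wrist-force readings were about 58 N vertical on blue and 48 N on green.

- **Lids:** in the last scene and side pictures, both lids lie flush and shut with the arm clear. The large red lid stands open and looks unmoved. I judged this by eye and did not measure the final lid angles.
- **Robot:** the contact force was about 0 N at hand-in.
- **Check that disagreed:** my first lid estimate, a pose fit to one picture, put the hinges at 22–40 mm high where 40 mm was stated. I placed the presses using the back-edge positions instead; those agreed to within a few mm between the scene and wrist cameras.

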